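Slide the mould home on the cooling plate and start the timer

ROBOT

A 6-joint arm with a two-finger parallel gripper is mounted at the origin on the work surface. World frame = base frame: x ahead of the robot, y to its left, z up, the work surface at z = 0. Lengths are in m, angles in rad, forces in N, time in s.
With the tool pointing down it reaches from about 0.3 to 0.875 m from the base axis. Payload 6.4 kg.
Tool frame: the origin (TCP) lies midway between the tips of the shut fingers; the grasp point (between the pads) lies 19 mm behind it (ctrl.hold_point_z is the distance from the TCP to the grasp point, in m); z points along the fingers, y is the line along which they close (so a half turn about z gives the same grasp; the last joint's range is limited). The gripper opens to 85 mm and grips with 20 to 120 N. Pads are 22 mm wide; open, the fingers measure 114 mm over their backs; the gripper's body (76 mm by 85 mm) begins 54 mm behind the grasp point. The pads swing forward as they close: fully open they stand 13 mm farther back than shut.
Start: joints at [-0.206, 0.181, 1.607, -0, 1.354, -0.206], TCP at [0.575, 0, 0.231] pointing down, gripper open.
Joint ranges: [-2.99, 2.99], [-0.89, 2.07], [0.3, 2.58], [-1.14, 4.28], [0, 2.63], [-3.12, 3.12]. Speed limits (rad/s): [2.57, 2.57, 3.01, 3.14, 3.14, 3.14].

INTERFACE

Orientations are given as a unit quaternion [w, x, y, z].
In Python, from bench import ctrl gives the robot as it stands.
- The arm moves only by the tool carry_out, never from a script. Its argument "plan" is text: rows parted by semicolons, each of 6 numbers parted by spaces: the shift along the tool's x, y, z as a fraction of full scale, then the turn, a rotation vector about the tool's x, y, z as a fraction of full scale. A call has exactly 8 rows; each row shifts and turns the commanded pose from where the row before left it, along the tool's axes as they then stand; what a row does not reach is not made up. Full scale, the value 1, is 40 mm for a shift and 0.1 rad for a turn. A row lasts 1/12 s, in which the tool goes at most 41.7 mm and 7.16 degrees, less where a joint would pass 70% of its speed; a pose out of reach is approached as far as the arm can. A call with a number of a shift or a turn outside -1 to 1 is refused whole. A call with a gripper value outside its range is refused whole. "claw" is the gripper's target within -1 to 1 (shut at 1, half-way at 0, fully open at -1), set as the call begins (left out, the last holds). The fingers move at their own pace and stop on an object; the grip force is fixed at half the most. Time passes only in rows, so rows that do not move let the fingers close, or fill a call up. It gives the time, the measured TCP pose, the force, the opening and the grip force at its end, in the units of the state.
- ctrl.get_obs(): the state, without advancing time (a new reading comes with each control period).
- ctrl.camera(name): name is "scene" or "side" or "wrist"; returns a dict with "pixels" (384x512x3 uint8, red, green, blue), "mtx" (3x3 intrinsics, pixels), "R" (3x3) and "t" (3): a world point X has camera coordinates R X + t. Camera axes: x right, y down, z forward; pixel columns grow to the right and rows downward; lengths in m; the calibration is good to about 2 mm. A picture is of the moment at which its call begins. There is no depth.
- ctrl.hand_in(): hands the job in; it is judged then, once.
The state is a dict: "time_s": time; "q": joint angles; "dq": joint speeds; "joint_efforts": joint torques, N m; "eef_pos": TCP position; "eef_rot": TCP orientation; "wrist_force": force on the tool from outside, world axes, zero at the start; "torque": the same for the moment, N m; "opening": opening from 0.0 (shut) to 1.0 (fully open); "grasp_force": force on a finger pad.
Only numpy, scipy, OpenCV 4.12 (cv2) and the standard library are available. Lean on these libraries where they do the work, as an engineer would, in place of code of your own. Each camera call takes 0.05 s, during which the arm holds its last target. There are 200 camera calls.

TASK

Push the aluminium mould along the cooling plate, down the lane between the two guide rails, until it sits square against the stop at the far end, touching neither rail with the mould or the robot and without lifting or tipping the mould. Then press the push button on the timer box fully down and let go; do not press it before the mould is home. Leave everything else where it stands.

Things in the scene. Friction and masses are not known exactly. Their poses are not given: they have to be found in the camera images.
- cooler: Flat steel cooling plate fixed on the bench, 480 mm long (its x) by 240 mm wide (its y), 25 mm thick; origin at the centre of its underside. Its +x axis is the way along the lane from the open apron (x -240 to 0 mm, no rails) through the lane (x 0 to 190 mm) to the stop. It lies across in front of the robot, its +x pointing roughly to the robot's right.
- rail_left: Guide rail on the plate, +y side: aluminium bar 210 mm long, 12 mm wide, 18 mm high above the plate's top. Origin at the mouth end of the bar, on its centre line, on the plate's top (plate frame x 0, y +66 mm); the bar runs from there along +x. Its inner face is at y = +60 mm of the plate. Must not be touched.
- rail_right: The mirror-image rail on the -y side (origin at plate x 0, y -66 mm; inner face at y = -60 mm). The lane is 120 mm wide between the rails, 10 mm of air on either side of a centred, square mould.
- lane_mouth (a point): Point on the plate's top, midway between the rail ends where the lane begins; axes as the plate's.
- lane_home (a point): Point on the plate's top, on the lane's centre line 145 mm past the mouth: where the centre of the mould's underside lies when it is home against the stop; axes as the plate's. The stop is a dark steel cross bar, 20 mm thick and 30 mm high above the plate, its face 45 mm further along +x; it may be touched.
- mould: Closed two-part aluminium mould, a block 90 mm (its x) by 100 mm (its y) by 45 mm high with flat screw heads on top, 0.5 to 0.95 kg; it slides freely on the plate. Origin at the centre of its underside. It starts on the apron with its x axis within about 20 degrees of the lane's direction, up to 30 mm off the centre line.
- timer_box: White timer box fixed on the bench at the robot's right, 100 by 110 mm, 50 mm high, origin at the centre of its underside; the only button is in the middle of its top.
- timer_btn_top (a point): Centre of the top face of the bare-metal push button, 36 mm across, on top of the timer box; pressed straight down.
- timer_btn (a joint): Travel of the push button, 0 = up, 0.008 m = fully down; a spring pushes it back up, about 5 N when fully down.
- beaker_a: Clear plastic beaker, 84 mm across, 105 mm tall, open top; origin at the centre of its underside. Bystander.
- beaker_b: Second clear beaker of the same size. Bystander.
- spanner: Spanner lying on the bench beyond the timer box. Bystander.
- brush: Brush lying on the bench to the robot's left. Bystander.
- collar: Dark steel collar, 84 mm across, 20 mm tall, lying flat near the timer box. Bystander.
- pin_a: Small brass dowel pin, 30 mm tall, head 20 mm wide, standing on the cooling plate just outside the +y rail. Bystander.
- pin_b: The same brass pin outside the -y rail. Bystander.
- jar: Closed jar, 60 mm across, 80 mm tall, nearer the robot than the timer box. Bystander.
Not all that is in view belongs to the job. What is shaped like the timer_box but blue, orange or yellow is not meant.

How it is judged:
By the outcome, as a careful person would: the job done as asked, in the order asked, and still so for the second after the job is handed in, with the robot touching nothing.
It also fails if it takes over 72 s, if anything falls off the work surface, if the arm or the gripper's body presses on something with over 40 N, if the wrist force passes 120 N, or if a joint passes its speed limit or range.

## Working session

There is one attempt and no reset: what is moved stays moved. The work goes in short steps, Python scripts to look and compute and a tool call to move; the robot and the scene stay as the last step left them, time stands still between calls to the robot, and variables do not carry over. Pictures are saved under pics/ and viewed, at most 10 in all, crops included, and the job is handed in when it is done.

Besides the shell and the picture viewer there is one more tool, called after "Request:" as name(argument=value, ...), one argument or row to a line, values as JSON. carry_out: Moves the arm, as the interface text tells. Shift numbers are shares of 40 mm and turn numbers shares of 0.1 rad, none past 1 either way. Its arguments: {"type":"object","properties":{"plan":{"type":"string"},"claw":{"type":"number"}},"required":["plan"]}

```bash
mkdir -p pics; cat > h.py <<'E'
import numpy as np, cv2
from bench import ctrl
def snap(n,f):
    c=ctrl.camera(n); cv2.imwrite(f'pics/{f}.png',c['pixels'][:,:,::-1]); np.savez(f'pics/{f}.npz',**c); return c
def load(f): return np.load(f'pics/{f}.npz')
def ray(c,uv,z):
    uv=np.atleast_2d(np.array(uv,float)); R,t,K=c['R'],c['t'],c['mtx']
    o=-R.T@t; d=(R.T@np.linalg.inv(K)@np.c_[uv,np.ones(len(uv))].T).T
    return o+d*((z-o[2])/d[:,2])[:,None]
def proj(c,X):
    p=(c['mtx']@(c['R']@np.atleast_2d(X).T+c['t'][:,None])).T; return p[:,:2]/p[:,2:]
E
python3 - <<'E'
from h import *
for n in('scene','side'):
    c=snap(n,n+'0'); print(n,-c['R'].T@c['t'])
a=cv2.imread('pics/scene0.png');b=cv2.imread('pics/side0.png')
print(ctrl.get_obs()['eef_rot'],ctrl.get_obs()['time_s'])
E
```

```text
scene [1.15589178 0.70399769 0.8253496 ]
side [ 0.24224707 -1.30197895  0.94358594]
[-6.78223997e-04  7.07106970e-01  7.07106126e-01 -4.46194717e-04] 0.1
```

View pics/scene0.png

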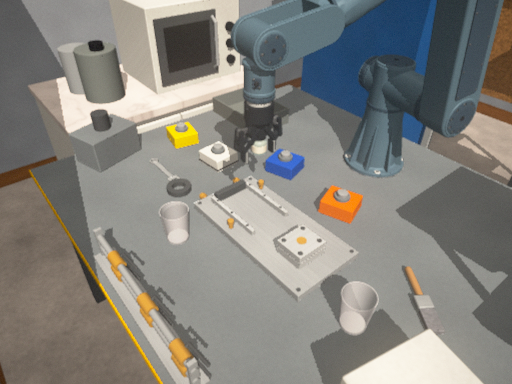

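View pics/side0.png

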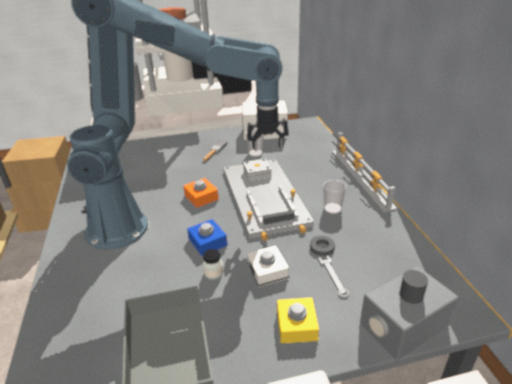

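Scene shows the mould at (301,243) on the plate and the stop bar at (230,190). The white timer box is at (218,153); side view has it at (268,263). Lookalikes are yellow (182,133), blue (285,162) and orange (341,203), so I choose the white one. Next is one close crop of both views.

```bash
python3 - <<'E'
import cv2,numpy as np
a=cv2.imread('pics/scene0.png')[135:295,185:365];b=cv2.imread('pics/side0.png')[150:290,215:320]
A=cv2.resize(a,None,fx=3.6,fy=3.6,interpolation=cv2.INTER_CUBIC);cv2.imwrite('pics/cropA.png',A)
B=cv2.resize(b,None,fx=4.2,fy=4.2,interpolation=cv2.INTER_CUBIC);cv2.imwrite('pics/cropB.png',B)
E
```

```text
(no output)
```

View pics/cropA.png

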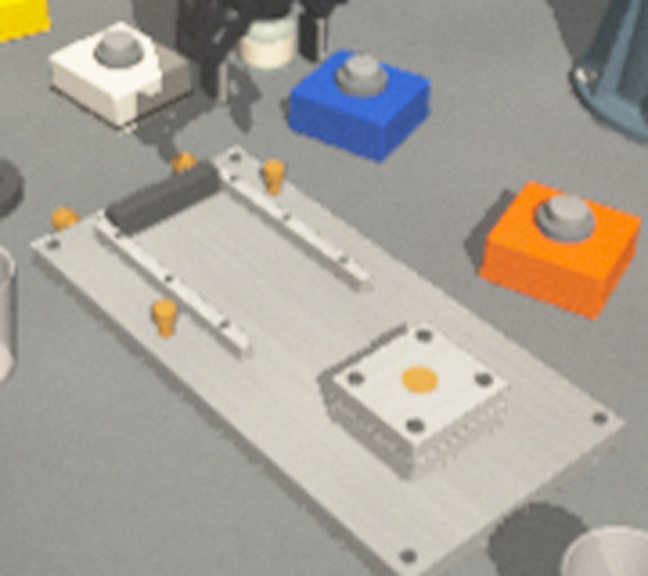

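View pics/cropB.png

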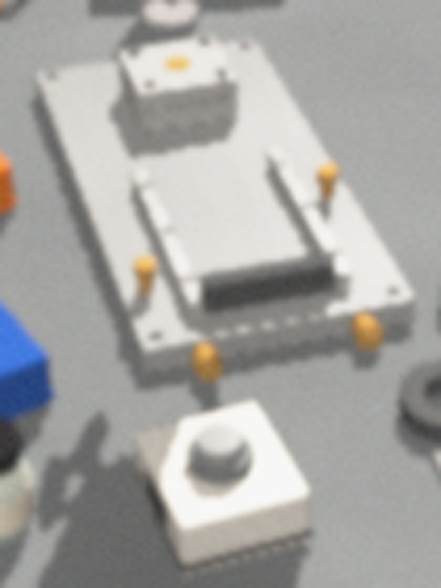

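Crops: the white box's button is at A(118,47) and B(220,452), bare metal on white, as described. The mould's four screws and the plate's four corner screws are clear in A.

```bash
cat > m.py <<'E'
from h import *
s=load('scene0');d=load('side0')
A=lambda p:(np.atleast_2d(p)+.5)/3.6-.5+[185,135]
B=lambda p:(np.atleast_2d(p)+.5)/4.2-.5+[215,150]
def ax(P): v=P; return np.degrees(np.arctan2(v[1],v[0]))
P=ray(s,A([(53,244),(235,157),(600,418),(408,556)]),.025) # far-left,far-right(end +x), then
print(P.round(4),P.mean(0).round(4)); print('ang',ax(P[0]-P[3]),ax(P[1]-P[2]),'len',np.linalg.norm(P[0]-P[3]),np.linalg.norm(P[0]-P[1]))
Q=ray(d,B([(392,290),(155,334),(52,75),(246,45)]),.025)
print(Q.round(4),Q.mean(0).round(4),ax(Q[0]-Q[3]),ax(Q[1]-Q[2]))
M=ray(s,A([(355,378),(425,335),(484,379),(416,425)]),.0715)
print('mould',M.round(4),M.mean(0),ax(M[0]-M[3]),ax(M[1]-M[2]),ray(s,A((420,379)),.0705))
M=ray(d,B([(221,74),(148,84),(134,52),(204,43)]),.0715)
print('mouldside',M.round(4),M.mean(0),ax(M[0]-M[3]),ax(M[1]-M[2]),ray(d,B((178,64)),.0705))
for z in(.06,.065,.07):print('btn',z,ray(s,A((119,41)),z),ray(d,B((220,442)),z))
E
python3 m.py
```

```text
[[ 0.6808 -0.1682  0.025 ]
 [ 0.4702 -0.1727  0.025 ]
 [ 0.4607  0.2779  0.025 ]
 [ 0.6711  0.282   0.025 ]] [0.5707 0.0548 0.025 ]
ang -88.77186504755674 -88.78788409070026 len 0.45025035839382055 0.21061223124611692
[[ 0.6773 -0.164   0.025 ]
 [ 0.4675 -0.1672  0.025 ]
 [ 0.4609  0.2834  0.025 ]
 [ 0.6716  0.2871  0.025 ]] [0.5693 0.0598 0.025 ] -89.27990109945037 -89.17199020509416
mould [[0.615  0.1598 0.0715]
 [0.5399 0.1582 0.0715]
 [0.5389 0.2212 0.0715]
 [0.6125 0.2237 0.0715]] [0.57658063 0.19070074 0.0715    ] -87.70990060238094 -89.03489365873061 [[0.57627342 0.19040104 0.0705    ]]
mouldside [[0.6107 0.1574 0.0715]
 [0.5373 0.1589 0.0715]
 [0.5378 0.2251 0.0715]
 [0.6101 0.2229 0.0715]] [0.57396662 0.19109608 0.0715    ] -89.46711697978652 -90.44699729258204 [[0.5750638  0.19049045 0.0705    ]]
btn 0.06 [[ 0.46789995 -0.37171458  0.06      ]] [[ 0.47656561 -0.34864128  0.06      ]]
btn 0.065 [[ 0.47239458 -0.364687    0.065     ]] [[ 0.47523966 -0.35403598  0.065     ]]
btn 0.07 [[ 0.4768892  -0.35765941  0.07      ]] [[ 0.47391371 -0.35943069  0.07      ]]
```

```bash
python3 - <<'E'
from h import *
s=load('scene0')
print(ray(s,[(354,322),(178,236),(415,285),(179,190),(260,150)],0).round(3))
E
```

```text
[[ 0.618  0.426  0.   ]
 [ 0.802 -0.099  0.   ]
 [ 0.402  0.453  0.   ]
 [ 0.685 -0.296  0.   ]
 [ 0.298 -0.327  0.   ]]
```

Request:
carry_out(
  plan="0.7 0.3 0 0 0 -0.175; 0.7 0.3 0 0 0 0; 0.7 0.3 0 0 0 0; 0.7 0.3 0 0 0 0; 0.7 0.3 0 0 0 0; 0.7 0.3 0 0 0 0; 0.6 0.55 0 0 0 0; 0 0 0 0 0 0",
  claw=1,
)

```text
time_s: 0.77
eef_pos: [0.6674, 0.1979, 0.2295]
eef_rot: [-0.001, 0.7, 0.715, 0.0]
wrist_force: [-0.7, -0.8, -0.3]
opening: -0.001
grasp_force: 0.0
```

Request:
carry_out(
  plan="-0.17 0 0.8 0 0 0; 0 0 0.8 0 0 0; 0 0 0.8 0 0 0; 0 0 0.8 0 0 0; 0 0 0.8 0 0 0; 0 0 0.6 0 0 0; 0 0 0 0 0 0; 0 0 0 0 0 0",
)

```text
time_s: 1.43
eef_pos: [0.6646, 0.1862, 0.0454]
eef_rot: [-0.001, 0.701, 0.713, -0.002]
wrist_force: [0.5, 0.1, 0.8]
opening: -0.005
grasp_force: 0.0
```

```bash
python3 - <<'E'
from h import *
snap('side','side1');c=snap('scene','scene1');w=snap('wrist','w1')
a=cv2.imread('pics/scene1.png')[165:295,235:365]
cv2.imwrite('pics/v1.png',np.hstack([cv2.resize(a,(400,400),interpolation=cv2.INTER_CUBIC),cv2.resize(cv2.imread('pics/w1.png'),(400,300)).repeat(1,0) if 0 else np.pad(cv2.resize(cv2.imread('pics/w1.png'),(400,300)),((0,100),(0,0),(0,0)))]))
print(ctrl.get_obs()['eef_pos'])
E
```

```text
[0.66811945 0.18671591 0.05006558]
```

View pics/v1.png

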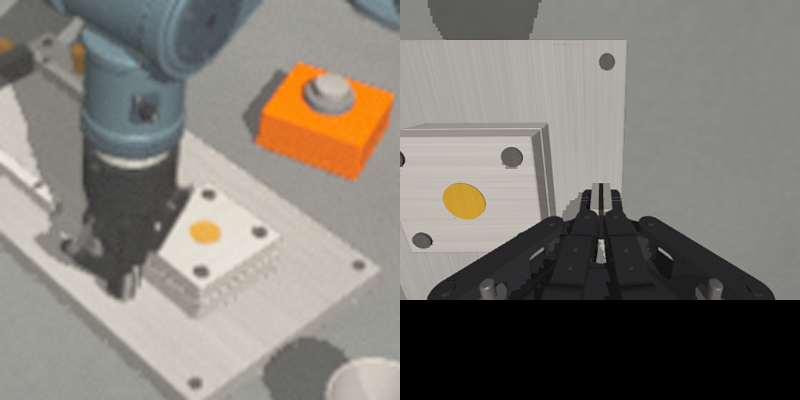

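The wrist picture shows the shut fingers at panel (600,190), beside the mould's far face. The mould's centre is at panel (464,201) and a plate corner screw at (607,62); nothing is touched yet.

```bash
python3 - <<'E'
from h import *
w=load('w1');f=lambda p:(np.atleast_2d(p)-[400,0]+.5)*1.28-.5
print(ray(w,f([(464,201),(511,157),(422,240)]),.0705).round(4))
print('plate screw',ray(w,f((607,62)),.025))
print('mould top far edge',ray(w,f([(533,137),(549,222)]),.07).round(4))
print('finger',ray(w,f([(583,195),(620,195)]),.05).round(4),proj(w,[.667,.186,.048])/1.28+[400,0])
E
```

```text
[[0.5751 0.1918 0.0705]
 [0.6106 0.2241 0.0705]
 [0.5384 0.1586 0.0705]]
plate screw [[0.67039145 0.28327704 0.025     ]]
mould top far edge [[0.6253 0.2372 0.07  ]
 [0.6312 0.1753 0.07  ]]
finger [[0.6536 0.1854 0.05  ]
 [0.6825 0.1858 0.05  ]] [[600.24081348 193.3116219 ]]
```

Request:
carry_out(
  plan="0.15 -0.2 0 0 0 0; 0 -0.2 0 0 0 0; 0 -0.1 0 0 0 0; 0 -0.1 0 0 0 0; 0 -0.1 0 0 0 0; 0 -0.1 0 0 0 0; 0 -0.07 0 0 0 0; 0 0 0 0 0 0",
)

```text
time_s: 2.25
eef_pos: [0.6315, 0.192, 0.0478]
eef_rot: [0.0, 0.701, 0.713, 0.0]
wrist_force: [1.9, 0.1, 1.1]
opening: -0.001
grasp_force: 0.7
```

Request:
carry_out(
  plan="0 0.3 0 0 0 0; 0 0.4 0 0 0 0; 0 0 -0.7 0 0 0; 0 0 -0.8 0 0 0; 0 0 -0.8 0 0 0; 0.8 0 -0.4 0 0 0; 0.8 -0.3 0 0 0 0; 0.6 -0.3 0 0 0 0",
)

```text
time_s: 2.92
eef_pos: [0.6344, 0.2817, 0.1574]
eef_rot: [0.0, 0.701, 0.713, 0.001]
wrist_force: [-0.1, 0.8, -0.6]
opening: -0.001
grasp_force: 0.0
```

```bash
python3 - <<'E'
from h import *
w=snap('wrist','w2');print(ctrl.get_obs()['eef_pos'])
s=snap('scene','scene2')
for n,c,lo in(('w',w,200),('s',s,20)):
    h=cv2.cvtColor(c['pixels'],cv2.COLOR_RGB2HSV);m=cv2.inRange(h,(15,120,110),(28,255,255))
    k,_,st,ce=cv2.connectedComponentsWithStats(m)
    for i in range(1,k):
        if st[i,4]>lo: print(n,st[i,4],ce[i],ray(c,ce[i],.0705).round(4))
E
```

```text
[0.63048418 0.28628009 0.15593838]
w 603 [ 7.09950249 17.14593698] [[0.4462 0.4223 0.0705]]
w 5048 [ 30.88034865 300.41402536] [[0.3974 0.1632 0.0705]]
w 231 [187.44155844 274.47186147] [[0.565  0.1982 0.0705]]
s 28 [507.89285714  42.25      ] [[-1.6761 -0.2759  0.0705]]
s 547 [182.27605119 135.91224863] [[ 0.5423 -0.5021  0.0705]]
s 846 [100.97044917 286.9822695 ] [[1.0645 0.0081 0.0705]]
s 34 [260.29411765 183.35294118] [[ 0.5001 -0.0798  0.0705]]
s 28 [202.42857143 195.10714286] [[ 0.681  -0.1432  0.0705]]
s 221 [351.05429864 202.65158371] [[0.3443 0.1682 0.0705]]
s 47 [230.34042553 222.46808511] [[0.6869 0.0132 0.0705]]
s 47 [303.        238.5106383] [[0.5688 0.1893 0.0705]]
s 265 [115.6754717  262.77358491] [[ 1.0057 -0.0435  0.0705]]
s 145 [413.52413793 280.84137931] [[0.4584 0.4643 0.0705]]
s 351 [146.17663818 306.47008547] [[1.0052 0.1259 0.0705]]
s 455 [179.3010989  354.13406593] [[1.0051 0.2749 0.0705]]
```

View pics/w2.png

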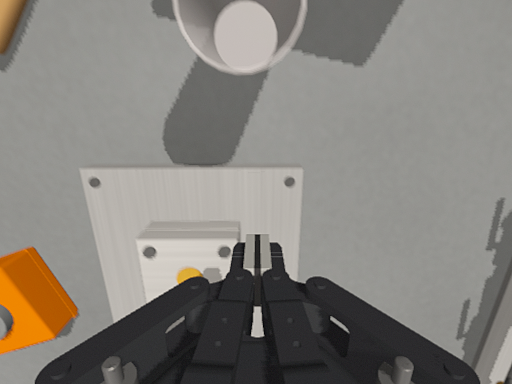

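The wrist view shows the mould square to the plate: its screws (150,252),(224,252) lie parallel to the plate screws (94,182),(290,182). The centre is now near x=0.568. Next I go behind it with half-open fingers.

Request:
carry_out(
  plan="0 -0.7 0 0 0 0; 0 -0.7 0 0 0 0; 0 -0.24 0.3 0 0 0; 0 0 0.7 0 0 0; 0 0 0.7 0 0 0; 0 0 0.7 0 0 0; 0 0 0.5 0 0 0; 0 0 0 0 0 0",
  claw=0,
)

```text
time_s: 3.68
eef_pos: [0.5641, 0.2769, 0.0336]
eef_rot: [-0.003, 0.701, 0.713, -0.005]
wrist_force: [-1.2, 0.1, -0.7]
opening: 0.5
grasp_force: 0.0
```

```bash
cat > chk.py <<'E'
from h import *
import sys
w=snap('wrist',sys.argv[1]);print(np.mean([ctrl.get_obs()['eef_pos']],0),ctrl.get_obs()['wrist_force'])
E
python3 chk.py w3
```

```text
[0.56575422 0.2775232  0.03627616] [-0.61504585  0.79482345  0.86586755]
```

View pics/w3.png

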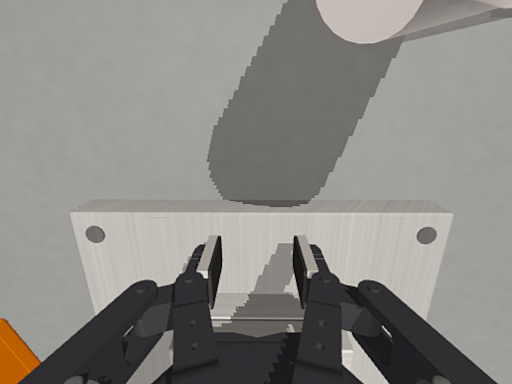

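Fingers straddle the centre line (between plate screws at u=95 and 427). The mould's rear face is just ahead, under the hand. Now pushing.

Request:
carry_out(
  plan="-0.3 0 0 0 0 0; -0.25 0 0 0 0 0; -0.1 0 0 0 0 0; -0.1 0 0 0 0 0; -0.15 0 0 0 0 0; -0.2 0 0 0 0 0; -0.2 0 0 0 0 0; -0.15 0 0 0 0 0",
)

```text
time_s: 4.4
eef_pos: [0.5703, 0.2217, 0.0409]
eef_rot: [0.0, 0.701, 0.713, 0.002]
wrist_force: [-0.5, 7.0, 2.7]
opening: 0.503
grasp_force: 3.1
```

Request:
carry_out(
  plan="-0.15 0 0 0 0 0; -0.2 0 0 0 0 0; -0.2 0 0 0 0 0; -0.2 0 0 0 0 0; -0.15 0 0 0 0 0; -0.1 0 0 0 0 0; -0.05 0 0 0 0 0; 0 0 0 0 0 0",
)

```text
time_s: 5.07
eef_pos: [0.5711, 0.1794, 0.0408]
eef_rot: [0.0, 0.701, 0.713, 0.002]
wrist_force: [0.4, 4.0, 2.7]
opening: 0.5
grasp_force: 1.9
```

```bash
python3 chk.py w4; python3 - <<'E'
from h import *
s=snap('scene','scene4');d=snap('side','side4')
a=cv2.resize(s['pixels'][165:295,190:320,::-1],(400,400),interpolation=cv2.INTER_CUBIC)
b=cv2.resize(d['pixels'][150:250,215:315,::-1],(400,400),interpolation=cv2.INTER_CUBIC)
cv2.imwrite('pics/v4.png',np.hstack([a,b]))
E
```

```text
[0.57098475 0.17936962 0.04068836] [-0.03960212  3.34545364  2.91551523]
```

View pics/v4.png

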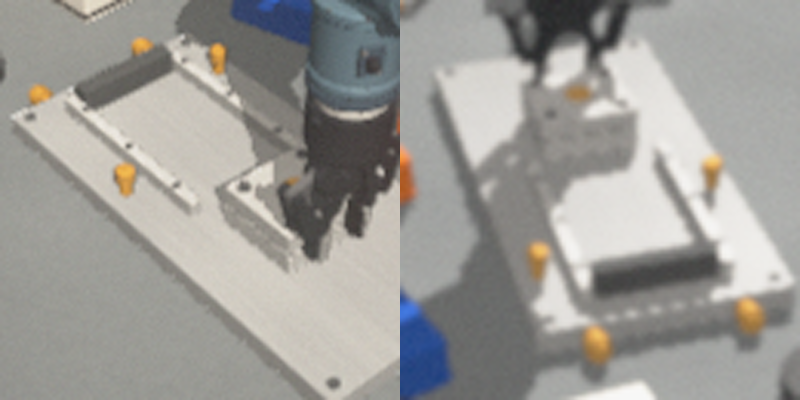

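The side panel shows the mould in front of the lane mouth, top front corners near (530,112) and (636,107), square with the rails. I'll quantify the lateral offset.

```bash
python3 - <<'E'
from h import *
d=load('side4');s=load('scene4')
f=lambda p:(np.atleast_2d(p)-[400,0]+.5)/4-.5+[215,150]
g=lambda p:(np.atleast_2d(p)+.5)*130/400-.5+[190,165]
u,v,r=.570,.057,np.radians(-89.0);e=np.array([np.cos(r),np.sin(r)]);n=np.array([-e[1],e[0]])
def pl(P): q=P[:,:2]-[u,v]; return np.c_[q@e,q@n].round(4)
print('top front',pl(ray(d,f([(530,112),(636,107)]),.07)))
print('bot front',pl(ray(d,f([(545,176),(632,166)]),.025)))
print('rail L mouth top, R end, stop face top',pl(ray(d,f([(660,150),(722,262),(585,300)]),.043)))
print('scene top front left, rear left',pl(ray(s,g([(220,188),(298,240)]),.07)),'screw',pl(ray(s,g((245,186)),.0715)))
print('scene bottom front left, rear left',pl(ray(s,g([(222,207),(292,270)]),.025)))
print('scene rail left mouth top in/out',pl(ray(s,g([(200,205),(188,212)]),.043)),'plate corners',pl(ray(s,g([(334,383),(29,117),(182,41)]),.025)))
h=cv2.cvtColor(d['pixels'],cv2.COLOR_RGB2HSV);m=cv2.inRange(h,(12,110,100),(28,255,255));k,_,st,ce=cv2.connectedComponentsWithStats(m)
for i in range(1,k):
    if 215<ce[i,0]<320 and 150<ce[i,1]<250: print(st[i,4],ce[i],pl(ray(d,ce[i],.0705)))
E
```

```text
top front [[-0.047  -0.0558]
 [-0.0245  0.0478]]
bot front [[ 0.0033 -0.0546]
 [ 0.0115  0.0326]]
rail L mouth top, R end, stop face top [[ 0.0184  0.0596]
 [ 0.2119  0.058 ]
 [ 0.2295 -0.0739]]
scene top front left, rear left [[-0.0202  0.0564]
 [-0.115   0.0468]] screw [[-0.0339  0.0378]]
scene bottom front left, rear left [[-0.0051  0.0401]
 [-0.1084  0.0444]]
scene rail left mouth top in/out [[-0.0042  0.0669]
 [-0.0044  0.0816]] plate corners [[-0.2237  0.1047]
 [ 0.2265  0.1083]
 [ 0.2316 -0.1018]]
9 [259.         172.77777778] [[-0.0684 -0.0011]]
15 [292.46666667 191.93333333] [[0.1055 0.0833]]
25 [248.96 213.8 ] [[ 0.1921 -0.1064]]
41 [301.87804878 228.48780488] [[0.3237 0.0428]]
43 [263.8372093  235.53488372] [[ 0.3225 -0.0881]]
```

Screw and dot offsets put the mould within ~2 mm of the centre line, and it is square. Continuing down the lane.

Request:
carry_out(
  plan="-0.1 0 0 0 0 0; -0.2 0 0 0 0 0; -0.25 0 0 0 0 0; -0.25 0 0 0 0 0; -0.25 0 0 0 0 0; -0.2 0 0 0 0 0; -0.1 0 0 0 0 0; -0.05 0 0 0 0 0",
)

```text
time_s: 5.88
eef_pos: [0.5714, 0.1233, 0.0401]
eef_rot: [-0.0, 0.701, 0.713, 0.001]
wrist_force: [0.0, 7.1, 5.9]
opening: 0.501
grasp_force: 3.8
```

```bash
python3 - <<'E'
from h import *
d=snap('side','side5');s=snap('scene','scene5');print(ctrl.get_obs()['eef_pos'],ctrl.get_obs()['wrist_force'])
a=cv2.resize(s['pixels'][165:265,190:290,::-1],(400,400),interpolation=cv2.INTER_CUBIC)
b=cv2.resize(d['pixels'][150:250,215:315,::-1],(400,400),interpolation=cv2.INTER_CUBIC)
cv2.imwrite('pics/v5.png',np.hstack([a,b]))
E
```

```text
[0.5713969  0.12307936 0.03988986] [0.80133862 4.34417007 3.13365735]
```

View pics/v5.png

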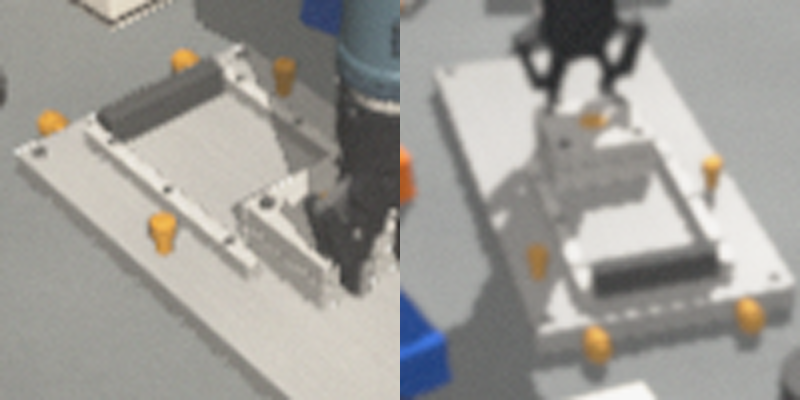

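The scene panel shows the mould's front entering the lane, front left screw at (268,204). In the side panel the dot is at (594,120). I check the offset.

```bash
python3 - <<'E'
from h import *
d=load('side5');s=load('scene5')
u,v,r=.570,.057,np.radians(-89.0);e=np.array([np.cos(r),np.sin(r)]);n=np.array([-e[1],e[0]])
def pl(P): q=P[:,:2]-[u,v]; return np.c_[q@e,q@n].round(4)
S=lambda p:(np.atleast_2d(p)+.5)/4-.5+[190,165]
D=lambda p:(np.atleast_2d(p)-[400,0]+.5)/4-.5+[215,150]
print('scene screw',pl(ray(s,S((268,204)),.0715)),'pin',pl(ray(s,S((163,222)),.055)),'plate screw',pl(ray(s,S([(38,151),(232,58)]),.025)),'rail screws',pl(ray(s,S([(105,127),(167,190),(230,240)]),.043)))
print('side screws',pl(ray(d,D([(564,144),(640,130)]),.0715)),'dot',pl(ray(d,D((594,120)),.0705)),'rail ends',pl(ray(d,D([(722,245)]),.043)),'plate screw',pl(ray(d,D([(774,277)]),.025)))
E
```

```text
scene screw [[0.0202 0.0395]] pin [[0.068 0.1  ]] plate screw [[ 0.2277  0.1073]
 [ 0.2289 -0.0943]] rail screws [[0.2    0.0598]
 [0.1064 0.0679]
 [0.0318 0.0659]]
side screws [[ 0.0229 -0.0387]
 [ 0.0204  0.0386]] dot [[-0.0125  0.001 ]] rail ends [[0.1874 0.0664]] plate screw [[0.2242 0.1036]]
```

Centred within 1 mm and square. About 155 mm to go.

Request:
carry_out(
  plan="-0.1 0 0 0 0 0; -0.2 0 0 0 0 0; -0.25 0 0 0 0 0; -0.25 0 0 0 0 0; -0.25 0 0 0 0 0; -0.25 0 0 0 0 0; -0.25 0 0 0 0 0; -0.25 0 0 0 0 0",
)

```text
time_s: 6.65
eef_pos: [0.5724, 0.0516, 0.0398]
eef_rot: [-0.0, 0.701, 0.713, 0.001]
wrist_force: [-0.1, 8.4, 6.1]
opening: 0.496
grasp_force: 3.9
```

Request:
carry_out(
  plan="-0.25 0 0 0 0 0; -0.25 0 0 0 0 0; -0.25 0 0 0 0 0; -0.25 0 0 0 0 0; -0.2 0 0 0 0 0; -0.15 0 0 0 0 0; -0.1 0 0 0 0 0; -0.1 0 0 0 0 0",
)

```text
time_s: 7.32
eef_pos: [0.5733, -0.0102, 0.0397]
eef_rot: [-0.001, 0.701, 0.713, 0.001]
wrist_force: [0.0, 8.3, 6.5]
opening: 0.503
grasp_force: 4.2
```

Request:
carry_out(
  plan="-0.06 0 0 0 0 0; -0.06 0 0 0 0 0; -0.06 0 0 0 0 0; -0.06 0 0 0 0 0; -0.06 0 0 0 0 0; -0.06 0 0 0 0 0; -0.06 0 0 0 0 0; -0.06 0 0 0 0 0",
)

```text
time_s: 7.98
eef_pos: [0.5735, -0.029, 0.0397]
eef_rot: [-0.001, 0.701, 0.713, 0.001]
wrist_force: [-0.5, 8.3, 7.1]
opening: 0.499
grasp_force: 4.2
```

Request:
carry_out(
  plan="-0.03 0 0 0 0 0; -0.03 0 0 0 0 0; -0.03 0 0 0 0 0; -0.03 0 0 0 0 0; -0.02 0 0 0 0 0; -0.02 0 0 0 0 0; 0 0 0 0 0 0; 0 0 0 0 0 0",
)

```text
time_s: 8.65
eef_pos: [0.5735, -0.0329, 0.0397]
eef_rot: [-0.002, 0.701, 0.713, 0.002]
wrist_force: [-0.1, 18.1, 9.1]
opening: 0.496
grasp_force: 9.1
```

Request:
carry_out(
  plan="-0.02 0 0 0 0 0; -0.02 0 0 0 0 0; -0.02 0 0 0 0 0; 0 0 0 0 0 0; 0 0 0 0 0 0; 0 0 0 0 0 0; 0 0 0 0 0 0; 0 0 0 0 0 0",
)

```text
time_s: 9.32
eef_pos: [0.5735, -0.0329, 0.0397]
eef_rot: [-0.003, 0.701, 0.714, 0.003]
wrist_force: [1.1, 27.4, 11.4]
opening: 0.5
grasp_force: 13.9
```

The TCP holds still while the force rises, so the mould is against the stop. Back off and lift clear, then check.

Request:
carry_out(
  plan="0.1 0 0 0 0 0; 0.2 0 0 0 0 0; 0.5 0 0 0 0 0; 0.4 0 0 0 0 0; 0 0 -0.7 0 0 0; 0 0 -0.8 0 0 0; 0 0 -0.8 0 0 0; 0 0 -0.8 0 0 0",
  claw=0,
)

```text
time_s: 9.98
eef_pos: [0.572, 0.0086, 0.1638]
eef_rot: [-0.0, 0.701, 0.713, -0.001]
wrist_force: [0.3, 0.3, -0.6]
opening: 0.498
grasp_force: 0.0
```

Request:
carry_out(
  plan="0.7 0 0 0 0 0; 0.7 0 0 0 0 0; 0.7 0 0 0 0 0; 0.7 0 0 0 0 0; 0 0 0 0 0 0; 0 0 0 0 0 0; 0 0 0 0 0 0; 0 0 0 0 0 0",
  claw=1,
)

```text
time_s: 10.65
eef_pos: [0.5709, 0.1198, 0.163]
eef_rot: [0.0, 0.701, 0.713, -0.0]
wrist_force: [-0.3, -0.3, -0.2]
opening: -0.001
grasp_force: 0.0
```

```bash
python3 - <<'E'
from h import *
d=snap('side','side6');s=snap('scene','scene6')
a=cv2.resize(s['pixels'][135:265,185:315,::-1],(400,400),interpolation=cv2.INTER_CUBIC)
b=cv2.resize(d['pixels'][175:275,215:315,::-1],(400,400),interpolation=cv2.INTER_CUBIC)
cv2.imwrite('pics/v6.png',np.hstack([a,b]))
E
```

```text
(no output)
```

View pics/v6.png

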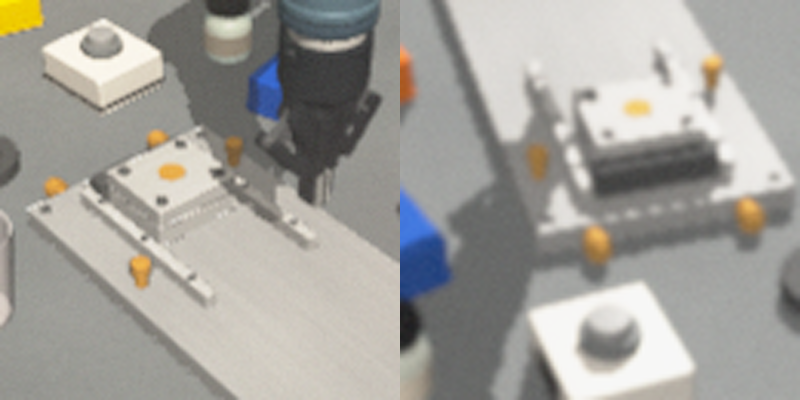

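Mould home and square against the stop in both panels (dot at (172,172) and (637,108)), with gaps to both rails. The unshadowed button is at (103,36) and (610,325). Triangulating it.

```bash
python3 - <<'E'
from h import *
s=load('scene6');d=load('side6')
ps=(np.array([103,35])+.5)*.325-.5+[185,135]; pd=(np.array([210,325])+.5)/4-.5+[215,175]
P=[c['mtx']@np.c_[c['R'],c['t']] for c in(s,d)]
X=cv2.triangulatePoints(P[0],P[1],ps[:,None],pd[:,None]);print((X[:3]/X[3]).ravel())
for z in(.062,.066,.07):print(z,ray(s,ps,z),ray(d,pd,z))
# box top corners from panels at z=.05
f=lambda p:(np.atleast_2d(p)+.5)*.325-.5+[185,135]
T=ray(s,f([(44,58),(98,20),(162,55),(105,92)]),.05);print(T.round(3),T.mean(0))
print(ctrl.get_obs()['eef_pos'],ctrl.get_obs()['q'])
E
```

```text
[ 0.47353982 -0.36067388  0.06712953]
0.062 [[ 0.46843067 -0.36782983  0.062     ]] [[ 0.47522311 -0.35541607  0.062     ]]
0.066 [[ 0.47203301 -0.36221338  0.066     ]] [[ 0.47416603 -0.35971089  0.066     ]]
0.07 [[ 0.47563535 -0.35659694  0.07      ]] [[ 0.47310895 -0.36400571  0.07      ]]
[[ 0.543 -0.384  0.05 ]
 [ 0.442 -0.419  0.05 ]
 [ 0.428 -0.303  0.05 ]
 [ 0.527 -0.279  0.05 ]] [ 0.48517435 -0.34607784  0.05      ]
[0.57106789 0.11971872 0.16312055] [ 3.56725619e-03  2.67997516e-01  1.64664154e+00 -3.96917863e-04
  1.22728646e+00 -1.22130157e-02]
```

Request:
carry_out(
  plan="-0.75 -0.17 0 0 0 0; -0.75 -0.17 0 0 0 0; -0.75 -0.17 0 0 0 0; -0.75 -0.17 0 0 0 0; -0.75 -0.17 0 0 0 0; -0.75 -0.17 0 0 0 0; -0.75 -0.17 0 0 0 0; -0.75 -0.17 0 0 0 0",
)

```text
time_s: 11.42
eef_pos: [0.5201, -0.1223, 0.1634]
eef_rot: [0.0, 0.701, 0.713, -0.0]
wrist_force: [0.6, 0.1, 0.4]
opening: 0.0
grasp_force: 0.0
```

Request:
carry_out(
  plan="-0.75 -0.17 0 0 0 0; -0.75 -0.17 0 0 0 0; -0.75 -0.17 0 0 0 0; -0.75 -0.17 0 0 0 0; -0.75 -0.17 0 0 0 0; -0.75 -0.17 0 0 0 0; -0.75 -0.15 0 0 0 0; -0.7 -0.15 0 0 0 0",
)

```text
time_s: 12.08
eef_pos: [0.4709, -0.3614, 0.1633]
eef_rot: [0.0, 0.702, 0.713, -0.0]
wrist_force: [0.8, 0.5, 0.5]
opening: -0.001
grasp_force: 0.0
```

Request:
carry_out(
  plan="0 0 0.5 0 0 0; 0 0 0.5 0 0 0; 0 0 0.4 0 0 0; 0 0 0.3 0 0 0; 0 0 0.15 0 0 0; 0 0 0 0 0 0; 0 0 0 0 0 0; 0 0 0 0 0 0",
)

```text
time_s: 12.75
eef_pos: [0.4728, -0.3595, 0.0905]
eef_rot: [0.001, 0.701, 0.713, -0.0]
wrist_force: [0.0, -0.1, 0.2]
opening: -0.001
grasp_force: 0.0
```

```bash
python3 - <<'E'
from h import *
w=snap('wrist','w7');print(ctrl.get_obs()['eef_pos'],ctrl.get_obs()['wrist_force'])
h=cv2.cvtColor(w['pixels'],cv2.COLOR_RGB2HSV)
m=((h[:,:,2]>185)&(h[:,:,1]<40)).astype(np.uint8)
k,_,st,ce=cv2.connectedComponentsWithStats(m)
for i in range(1,k):
    if st[i,4]>600: print('white',st[i],ray(w,[(st[i,0],st[i,1]),(st[i,0]+st[i,2],st[i,1])],.05).round(3))
print('tip px',proj(w,ctrl.get_obs()['eef_pos']),'btn px',proj(w,[.474,-.36,.067]))
E
```

```text
[ 0.47285284 -0.35951867  0.09060807] [-0.28869546  0.04947168 -0.59026197]
white [  185   140   140   135 11240] [[ 0.422 -0.301  0.05 ]
 [ 0.518 -0.299  0.05 ]]
tip px [[257.45521493 247.89810128]] btn px [[258.98411713 230.78499883]]
```

White box spans x 0.422–0.518 with its edge at y −0.30, so the button is under the tip. Pressing slowly.

Request:
carry_out(
  plan="0 0 0.2 0 0 0; 0 0 0.2 0 0 0; 0 0 0.1 0 0 0; 0 0 0.05 0 0 0; 0 0 0.05 0 0 0; 0 0 0.05 0 0 0; 0 0 0 0 0 0; 0 0 0 0 0 0",
)

```text
time_s: 13.47
eef_pos: [0.4725, -0.3591, 0.0658]
eef_rot: [0.0, 0.701, 0.713, -0.0]
wrist_force: [-5.2, 6.1, 20.6]
opening: 0.003
grasp_force: 10.0
```

Request:
carry_out(
  plan="0 0 0.05 0 0 0; 0 0 0.04 0 0 0; 0 0 0.04 0 0 0; 0 0 0.03 0 0 0; 0 0 0 0 0 0; 0 0 0 0 0 0; 0 0 0 0 0 0; 0 0 0 0 0 0",
)

```text
time_s: 14.13
eef_pos: [0.4728, -0.3593, 0.065]
eef_rot: [0.0, 0.7, 0.714, -0.0]
wrist_force: [-19.2, 19.5, 61.7]
opening: -0.003
grasp_force: 30.6
```

Stiff bottom at z≈0.065. Release slowly to confirm the spring band, then clear.

Request:
carry_out(
  plan="0 0 -0.04 0 0 0; 0 0 -0.04 0 0 0; 0 0 -0.04 0 0 0; 0 0 -0.04 0 0 0; 0 0 0 0 0 0; 0 0 0 0 0 0; 0 0 0 0 0 0; 0 0 0 0 0 0",
)

```text
time_s: 14.8
eef_pos: [0.4725, -0.359, 0.0658]
eef_rot: [0.0, 0.701, 0.713, -0.0]
wrist_force: [-5.1, 5.2, 20.0]
opening: -0.002
grasp_force: 9.9
```

Request:
carry_out(
  plan="0 0 -0.05 0 0 0; 0 0 -0.05 0 0 0; 0 0 0 0 0 0; 0 0 0 0 0 0; 0 0 0 0 0 0; 0 0 0 0 0 0; 0 0 0 0 0 0; 0 0 0 0 0 0",
)

```text
time_s: 15.47
eef_pos: [0.4724, -0.359, 0.0673]
eef_rot: [0.0, 0.701, 0.713, 0.0]
wrist_force: [1.8, -0.6, 4.1]
opening: 0.0
grasp_force: 2.1
```

Request:
carry_out(
  plan="0 0 -0.05 0 0 0; 0 0 -0.05 0 0 0; 0 0 0 0 0 0; 0 0 0 0 0 0; 0 0 0 0 0 0; 0 0 0 0 0 0; 0 0 0 0 0 0; 0 0 0 0 0 0",
)

```text
time_s: 16.13
eef_pos: [0.4722, -0.3589, 0.0712]
eef_rot: [0.0, 0.701, 0.713, -0.0]
wrist_force: [1.9, 0.1, 2.2]
opening: 0.001
grasp_force: 1.3
```

The spring band is confirmed (about 4 N, then 2 N as it rises), so it was fully pressed. Lift clear and hand in.

Request:
carry_out(
  plan="0 0 -0.2 0 0 0; 0 0 -0.5 0 0 0; 0 0 -0.7 0 0 0; 0 0 -0.7 0 0 0; 0 0 -0.5 0 0 0; 0 0 0 0 0 0; 0 0 0 0 0 0; 0 0 0 0 0 0",
)

```text
time_s: 16.8
eef_pos: [0.4714, -0.3581, 0.1743]
eef_rot: [-0.001, 0.701, 0.713, -0.0]
wrist_force: [-1.2, -0.4, -1.6]
opening: 0.002
grasp_force: 0.0
```

```bash
python3 - <<'E'
from h import *
o=ctrl.get_obs();print(o['eef_pos'],o['wrist_force'])
a=ctrl.camera('side')['pixels'].astype(int);b=load('side6')['pixels'].astype(int)
print('mould region change',abs(a-b)[185:225,255:300].mean())
print(ctrl.hand_in())
E
```

```text
[ 0.47136171 -0.35812444  0.17427252] [-1.24046149 -0.38781003 -1.60327076]
mould region change 74.7761111111111
the job is handed in; nothing more can be done
None
```

The mould was pushed home and looked square against the stop and clear of both rails, then the timer button was pressed fully and released; I handed in at about 17 s without re-checking the mould after the press (the last side-view comparison was useless, probably because the arm was in the way).

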